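# Set a bench centrifuge to fast and start it

## Robot

A 6-joint arm with a two-finger parallel gripper is mounted at the origin on the work surface. World frame = base frame: x ahead of the robot, y to its left, z up, the work surface at z = 0. Lengths are in m, angles in rad, forces in N, time in s.
With the tool pointing down it reaches from about 0.3 to 0.85 m from the base axis. Payload 4.2 kg.
Tool frame: the origin (TCP) lies at the very end of the fingers, on their centre line; the grasp point (between the pads) lies 19 mm behind it; z points along the fingers, y is the direction in which the jaws open and shut (so a half turn about z gives the same grasp; the last joint's range is limited). The gripper opens to 91 mm and grips with 3 to 60 N. Pads are 32 mm wide; open, the fingers measure 118 mm over their backs; the gripper's body (76 mm by 178 mm) begins 60 mm behind the grasp point.
Start: joints at [-1.189, 0.32, 1.565, -0, 1.257, -0.02], TCP at [0.225, -0.529, 0.188] pointing down, gripper open.
Joint ranges: [-3.11, 3.11], [-0.84, 2.01], [0.21, 2.61], [-1.34, 4.49], [0.05, 2.63], [-2.56, 2.56]. Speed limits (rad/s): [2.57, 2.57, 3.14, 3.14, 3.14, 3.14].

## Interface

Orientations are given as a unit quaternion [w, x, y, z].
In Python, from rig import ctrl, viewer gives the robot as it stands.
- The arm moves only by the tool send_rows, never from a script. Its argument "targets" is a list of rows, each an object with "delta_pos": the shift along the tool's x, y, z in m, a list of three; "spin": the turn about the tool's z in degrees; "gripper": the gripper command: -1 is shut, 1 is fully open, values between are in proportion. A call has 1 to 12 rows; each row is the pose to reach, as a shift and turn from the pose commanded when the call began, along the tool's axes at that moment; what a row does not reach only later rows make up. A row lasts 1/8 s, in which the tool goes at most 62.5 mm and 10.7 degrees, less where a joint would pass 70% of its speed; a pose out of reach is approached as far as the arm can. A call with a gripper value outside its range is refused whole. The fingers move at their own pace and stop on an object; "grip_force" is the grip in N (left out, the last holds). Time passes only in rows, so rows that repeat a pose let the fingers close. It gives the time, the measured TCP pose, the force and the opening at its end, in the units of the state.
- ctrl.get_state(): the state, without advancing time (a new reading comes with each control period).
- viewer.camera(name): name is "side" or "top"; returns a dict with "frame" (420x560x3 uint8, red, green, blue), "mtx" (3x3 intrinsics, pixels), "camera_from_world" (4x4, takes a point from world to camera coordinates). Camera axes: x right, y up, looking along -z (the intrinsics and any distortion apply to the point x, -y, -z); pixel columns grow to the right and rows downward; lengths in m; the calibration is good to about 2 mm. A picture is of the moment at which its call begins. There is no depth.
- ctrl.close_job(): hands the job in, once; it reports no verdict.
The state is a dict: "t": time; "qpos": joint angles; "qd": joint speeds; "tau": joint torques, N m; "ee_pos": TCP position; "ee_rot": TCP orientation; "force": force on the tool from outside, world axes, zero at the start; "wrist_torque": the same for the moment, N m; "gripper_width": finger opening in m.
Only numpy, scipy, OpenCV 4.12 (cv2) and the standard library are available. Lean on these libraries where they do the work, as an engineer would, in place of code of your own. Each camera call takes 0.05 s, during which the arm holds its last target.

## Task

The centrifuge is loaded and its clear lid is shut, ready to run. With your fingertips push the orange speed lever along its slot from off, on past its first click (slow), all the way to the end stop (fast); only then press the green start button fully down and let it come back up. Do not disturb the sample pots, the tube rack or the bottle: leave them standing where they are.

Things in the scene. Friction and masses are not known exactly. Their poses are not given: they have to be found in the camera images.
- centrifuge: White bench centrifuge, fixed, 340 (x) x 300 (y) x 170 mm high, at any yaw. Origin at the centre of its underside, z up, -x its front. On its flat top (z = 170): a grey control strip, centre line x = -118, with lever and button; behind it a shut clear lid 228 mm across, centre x = 50, 7 mm high, its catch 8 mm high at x = -71 to -53, y = -25 to 25, its hinge block 14 mm high at x = 161.
- lever_tip (a point): Centre of the top of the orange speed lever, 38 mm above the machine's top. The lever is an upright tab 34 mm wide (machine x), 12 mm thick (machine y); its foot, 26 x 22 mm, is 6 mm high. It slides only along machine +y in a straight slot at x = -118 mm, from y = -55 (off) to +25 mm (fast). White bars mark off (one), slow (two), fast (three).
- lever (a joint): Travel of the lever towards machine +y in m: 0 = off, 0.040 = first click (slow, a sprung notch), 0.080 = hard end stop (fast). It starts at off (any first few mm spring back). A push of about 5 to 7 N takes it out of off or slow and over the hump half-way to the next place; past the hump (0.020, 0.060) by 6 mm or more it springs on by itself. It stays in each of the three places when let go.
- start_top (a point): Centre of the top face of the green round start button, 28 mm across, in a black housing on the control strip at the machine's x = -118, y = +108 mm.
- start (a joint): Depth of the start button in m: 0 = up, 0.008 = fully down; about 5 N presses it fully down and it springs back. It points straight up.
- blue_tube: Loose sample pot with a blue cap, 34 mm across, 69 mm high, standing on the machine's top at one side of the lid; origin at the centre of its foot. Leave it alone.
- orange_tube: Loose sample pot with an orange cap, 34 mm across, 69 mm high, standing on the machine's top at the other side of the lid; origin at the centre of its foot. Leave it alone.
- rack: Loose blue rack, 150 x 85 mm, with capped tubes up to 103 mm high, standing on the bench beside the machine; origin at the centre of its underside. Leave it alone.
- bottle: Loose capped bottle, 70 mm across, 140 mm high, standing on the bench on the other side of the machine; origin at the centre of its underside. Leave it alone.

How it is judged:
By the outcome, as a careful person would: the job done as asked, in the order asked, and still so for the second after the job is handed in, with the robot touching nothing.
It also fails if it takes over 45 s, if anything falls off the work surface, if the arm or the gripper's body presses on something with over 40 N, if the wrist force passes 120 N, or if a joint passes its speed limit or range.

## Working session

There is one attempt and no reset: what is moved stays moved. The work goes in short steps, Python scripts to look and compute and a tool call to move; the robot and the scene stay as the last step left them, time stands still between calls to the robot, and variables do not carry over. Pictures are saved under pics/ and viewed, and the job is handed in when it is done.

Besides the shell and the picture viewer there is one more tool, called after ">>>" in YAML: its name, and indented under it one key for each argument. send_rows: Moves the arm, as the interface text tells. Its arguments: {"type":"object","properties":{"targets":{"type":"array"},"grip_force":{"type":"number"}},"required":["targets"]}

```bash
mkdir -p pics
cat > h.py <<'E'
import numpy as np, cv2
from rig import ctrl, viewer
def snap(n,tag):
    d=viewer.camera(n); cv2.imwrite(f'pics/{tag}_{n}.png',d['frame'][:,:,::-1]); np.savez(f'pics/{tag}_{n}.npz',**{k:np.array(v) for k,v in d.items() if v is not None}); return d
def ray(d,u,v):
    K=np.array(d['mtx']);T=np.array(d['camera_from_world'])
    p=np.linalg.inv(K)@[u,v,1]; c=np.array([p[0],-p[1],-1]); R=T[:3,:3]
    return -R.T@T[:3,3], R.T@c
def onz(d,u,v,z):
    o,r=ray(d,u,v); return o+r*(z-o[2])/r[2]
def proj(d,P):
    K=np.array(d['mtx']);T=np.array(d['camera_from_world'])
    c=T[:3,:3]@P+T[:3,3]; q=K@[c[0],-c[1],-c[2]]; return q[:2]/q[2]
E
python3 - <<'E'
from h import *
for n in('top','side'):
    d=snap(n,'a'); print(d.keys()); print(d['mtx'],d['camera_from_world'])
print(ctrl.get_state())
E
```

```text
dict_keys(['frame', 'mtx', 'camera_from_world'])
[[429.12073128   0.         280.3389597 ]
 [  0.         429.12073128 199.09213857]
 [  0.           0.           1.        ]] [[ 0.01905367 -0.99981262 -0.0034166   0.04785467]
 [ 0.99740767  0.01877045  0.06946664 -0.63077086]
 [-0.06938949 -0.00473133  0.99757842 -1.16555489]
 [ 0.          0.          0.          1.        ]]
dict_keys(['frame', 'mtx', 'camera_from_world'])
[[519.50399787   0.         279.42431305]
 [  0.         519.50399787 215.01486446]
 [  0.           0.           1.        ]] [[-0.9421233  -0.33465055  0.02031501  0.62572947]
 [ 0.18246982 -0.46097792  0.86844926 -0.21099403]
 [-0.28126226  0.82189316  0.49536167 -1.22385042]
 [ 0.          0.          0.          1.        ]]
{'t': 0.1, 'qpos': array([-1.18895505e+00,  3.20257392e-01,  1.56555680e+00, -4.54312910e-06,
        1.25738919e+00, -1.99997660e-02]), 'qd': array([ 7.03737909e-04, -1.65754443e-03, -3.13377555e-03, -4.73393528e-05,
       -1.90732602e-03,  2.85606291e-03]), 'tau': array([ 4.30475175e-04, -4.13332272e+01, -2.32509398e+01,  7.27675972e-02,
        4.21656913e-02, -5.43471128e-05]), 'ee_pos': array([ 0.22470669, -0.52874172,  0.18698757]), 'ee_rot': array([-7.91834452e-04,  9.79882826e-01,  1.99572041e-01, -1.47039290e-04]), 'force': array([-0.65678866, -0.24715353,  0.30950914]), 'wrist_torque': array([ 0.04363621,  0.03553388, -0.02440161]), 'gripper_width': 0.09138897940459016}
```

View pics/a_top.png

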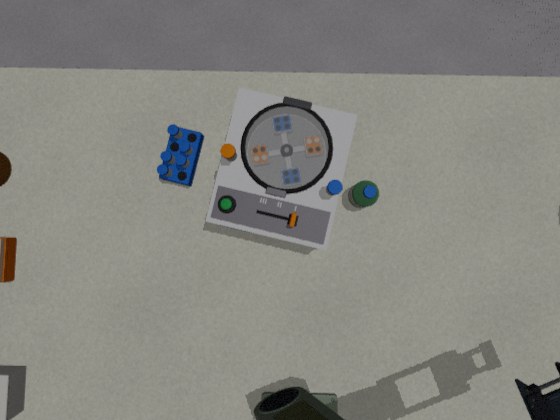

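View pics/a_side.png

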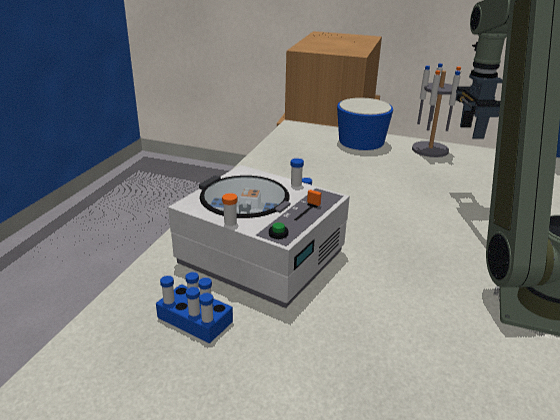

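The top view shows the lever at about (293,219), the button at (227,204), the orange pot at (228,151), the blue pot at (334,187), and the bottle at (365,193). The machine's front faces the robot. I'll measure these next.

```bash
cat > m.py <<'E'
from h import *
def blobs(d,kind,roi):
    f=np.ascontiguousarray(d['frame']); hsv=cv2.cvtColor(f,cv2.COLOR_RGB2HSV)
    lo,hi={'o':((5,170,120),(18,255,255)),'g':((50,120,60),(85,255,255)),'b':((100,170,80),(125,255,255))}[kind]
    m=cv2.inRange(hsv,lo,hi); x0,y0,x1,y1=roi; k=np.zeros_like(m);k[y0:y1,x0:x1]=m[y0:y1,x0:x1]
    n,l,s,c=cv2.connectedComponentsWithStats(k)
    return [(s[i].tolist(),c[i].round(1).tolist()) for i in range(1,n) if s[i][4]>15],k
def tri(A):
    M=np.zeros((3,3));b=np.zeros(3)
    for o,r in A:
        r=r/np.linalg.norm(r);P=np.eye(3)-np.outer(r,r);M+=P;b+=P@o
    return np.linalg.solve(M,b)
E
python3 - <<'E'
from m import *
D={}
for n in('top','side'):
    z=np.load(f'pics/a_{n}.npz');D[n]={k:z[k] for k in z}
    for k in 'ogb':
        print(n,k,blobs(D[n],k,(150,80,400,260) if n=='top' else (150,140,350,345))[0])
f=D['top']['frame'][80:260,150:400];cv2.imwrite('pics/topz.png',cv2.resize(f,None,fx=3.2,fy=3.2,interpolation=cv2.INTER_CUBIC)[:,:,::-1])
f=D['side']['frame'][150:310,160:360];cv2.imwrite('pics/sidez.png',cv2.resize(f,None,fx=3.7,fy=3.7,interpolation=cv2.INTER_CUBIC)[:,:,::-1])
E
```

```text
top o [([221, 144, 14, 14, 155], [227.3, 150.5]), ([290, 213, 7, 14, 65], [292.8, 219.4])]
top g [([220, 198, 12, 12, 109], [225.7, 203.4])]
top b [([157, 125, 45, 60, 1280], [178.9, 155.2]), ([328, 180, 14, 14, 154], [334.4, 186.7]), ([364, 185, 12, 13, 127], [369.6, 191.1])]
side o [([308, 190, 13, 15, 131], [313.5, 196.9]), ([222, 194, 15, 11, 106], [228.8, 197.9])]
side g [([272, 223, 13, 10, 100], [278.1, 227.2])]
side b [([342, 140, 8, 8, 48], [346.1, 142.8]), ([291, 159, 12, 8, 85], [296.5, 162.4]), ([302, 178, 10, 6, 42], [306.4, 180.1]), ([186, 273, 12, 10, 104], [191.5, 277.4]), ([160, 276, 13, 11, 108], [166.3, 281.0]), ([199, 278, 12, 11, 112], [204.4, 283.0]), ([156, 285, 76, 58, 1903], [193.6, 314.4])]
```

View pics/topz.png

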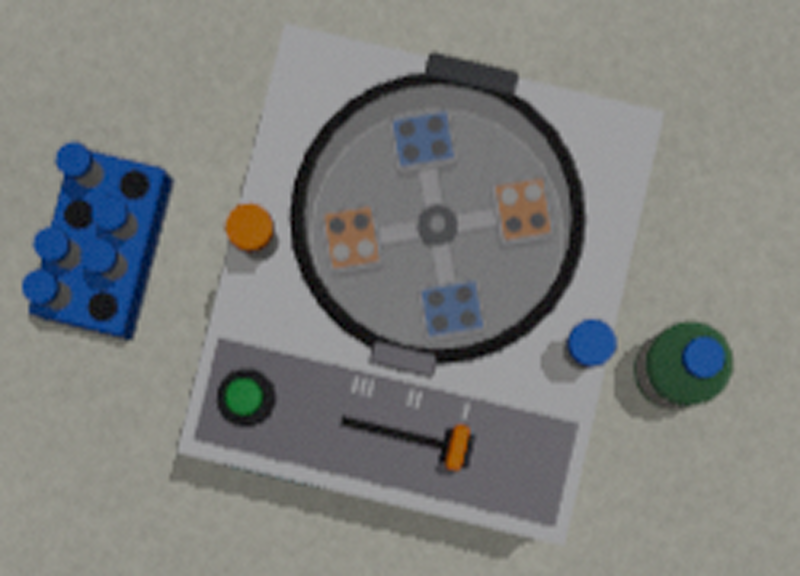

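View pics/sidez.png

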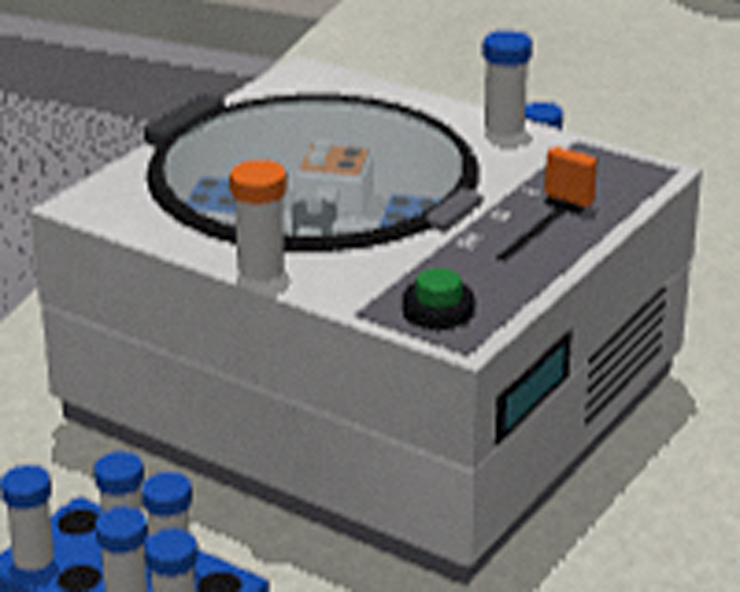

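The zoomed top view has the machine's top corners at about (285,25), (663,110), (562,543) and (180,452). The lever is at (458,447) and the button at (243,397).

Run:
```python
from m import *
D={}
for n in('top','side'):
    z=np.load(f'pics/a_{n}.npz');D[n]={k:z[k] for k in z}
T,S=D['top'],D['side']
L=onz(T,292.6,219.4,.206);B=tri([ray(T,225.7,203.4),ray(S,278.1,227)])
print('lever',L,'btn tri',B,'proj side',proj(S,L))
print('lever tri',tri([ray(T,292.6,219.4),ray(S,313.5,196.9)]))
zs=[onz(T,(u)/3.2+150-.3,(v)/3.2+80-.3,.17)[:2] for u,v in[(285,25),(663,110),(562,543),(180,452)]]
m=np.array([(170,150),(170,-150),(-170,-150),(-170,150)])/1e3
src=list(m)+[np.array([-.118,-.055]),np.array([-.118,.108])]
dst=np.array(zs+[L[:2],B[:2]]);src=np.array(src)
w=np.array([1,1,1,1,2,2.])
def fit(s,d,w):
    ms=(w[:,None]*s).sum(0)/w.sum();md=(w[:,None]*d).sum(0)/w.sum();a=s-ms;b=d-md
    th=np.arctan2((w*(a[:,0]*b[:,1]-a[:,1]*b[:,0])).sum(),(w*(a*b).sum(1)).sum());R=np.array([[np.cos(th),-np.sin(th)],[np.sin(th),np.cos(th)]])
    return th,R,md-R@ms
th,R,t=fit(src,dst,w);print(np.degrees(th),t);print((dst-(src@R.T+t))@R*1e3)
for nm,tp,ss,h in(('orange',(227.3,150.5),(228.8,197.9),.239),('blue',(334.4,186.7),(296.5,162.4),.239)):
    P=onz(T,*tp,h);print(nm,P,R.T@(P[:2]-t))
P=onz(T,364.5,193,.10);print('bottle',R.T@(P[:2]-t))
np.savez('pose.npz',th=th,t=t)
print('off',R@[-.118,-.055]+t,'fast',R@[-.118,.025]+t,'btn',R@[-.118,.108]+t)
```

```text
lever [0.57007317 0.02945302 0.206     ] btn tri [0.60493468 0.18887162 0.1857472 ] proj side [313.69287611 190.91726197]
lever tri [0.570132   0.02896307 0.18942134]
-12.265822056300651 [0.69723656 0.05767415]
[[-1.48147376 -1.57635369]
 [ 0.54421806  0.38774847]
 [ 0.83703908  1.77843758]
 [ 0.76517953 -2.59144567]
 [-0.26505159  0.40755017]
 [-0.06742986  0.59325648]]
orange [0.72339874 0.18175901 0.239     ] [-0.00079655  0.1268104 ]
blue [ 0.6450825  -0.06308526  0.239     ] [-0.02530847 -0.12908277]
bottle [-0.00601699 -0.22190939]
off [0.57024559 0.02899847] fast [0.58724139 0.10717227] btn [0.60487454 0.18827758]
```

```bash
cat > go.py <<'E'
from m import *
from scipy.spatial.transform import Rotation as Ro
z=np.load('pose.npz');th=float(z['th']);t=z['t'];Rm=np.array([[np.cos(th),-np.sin(th)],[np.sin(th),np.cos(th)]])
def rel(mx,my,zz):
    s=ctrl.get_state();q=s['ee_rot'];R=Ro.from_quat([q[1],q[2],q[3],q[0]]).as_matrix()
    g=np.r_[Rm@[mx,my]+t,zz];d=R.T@(g-s['ee_pos'])
    yaw=np.degrees(np.arctan2(R[1,0],R[0,0]));
    print('delta',d.round(4),'spin',round(yaw-(90+np.degrees(th)),2),'m-pos',(Rm.T@(s['ee_pos'][:2]-t)).round(4),s['ee_pos'][2].round(4),'F',s['force'].round(2),'w',s['gripper_width'],'t',s['t'],'tilt',R[:,2].round(4))
E
python3 -c "
from go import *
rel(-.118,-.092,.29)"
```

```text
delta [ 0.5148 -0.3481 -0.1024] spin -54.71 m-pos [-0.3372 -0.6734] 0.187 F [-0.66 -0.25  0.31] w 0.09138897940459016 t 0.1 tilt [-6.0e-04  1.5e-03 -1.0e+00]
```

>>> send_rows:
  targets:
    - {"delta_pos":[0,0,-0.06],"spin":0,"gripper":-1}
    - {"delta_pos":[0,0,-0.103],"spin":0,"gripper":-1}
    - {"delta_pos":[0.515,-0.348,-0.103],"spin":-54.7,"gripper":-1}
    - {"delta_pos":[0.515,-0.348,-0.103],"spin":-54.7,"gripper":-1}
    - {"delta_pos":[0.515,-0.348,-0.103],"spin":-54.7,"gripper":-1}
    - {"delta_pos":[0.515,-0.348,-0.103],"spin":-54.7,"gripper":-1}
    - {"delta_pos":[0.515,-0.348,-0.103],"spin":-54.7,"gripper":-1}
    - {"delta_pos":[0.515,-0.348,-0.103],"spin":-54.7,"gripper":-1}
    - {"delta_pos":[0.515,-0.348,-0.103],"spin":-54.7,"gripper":-1}
    - {"delta_pos":[0.515,-0.348,-0.103],"spin":-54.7,"gripper":-1}
    - {"delta_pos":[0.515,-0.348,-0.103],"spin":-54.7,"gripper":-1}
    - {"delta_pos":[0.515,-0.348,-0.103],"spin":-54.7,"gripper":-1}

```text
t: 1.6
ee_pos: [0.5634, -0.0055, 0.2904]
ee_rot: [-0.0, 0.779, 0.628, -0.0]
force: [-0.1, -0.0, -0.8]
gripper_width: 0.0002
```

```bash
python3 -c "
from go import *
rel(-.118,-.092,.29);rel(-.118,-.092,.187)"
```

```text
delta [-0.0018 -0.0007  0.0004] spin 0.02 m-pos [-0.1173 -0.0902] 0.2904 F [-0.1  -0.03 -0.76] w 0.00020202005646812162 t 1.6 tilt [-5.e-04 -4.e-04 -1.e+00]
delta [-0.0018 -0.0006  0.1034] spin 0.02 m-pos [-0.1173 -0.0902] 0.2904 F [-0.1  -0.03 -0.76] w 0.00020202005646812162 t 1.6 tilt [-5.e-04 -4.e-04 -1.e+00]
```

>>> send_rows:
  targets:
    - {"delta_pos":[-0.002,-0.001,0.04],"spin":0,"gripper":-1}
    - {"delta_pos":[-0.002,-0.001,0.07],"spin":0,"gripper":-1}
    - {"delta_pos":[-0.002,-0.001,0.07],"spin":0,"gripper":-1}

```text
t: 1.98
ee_pos: [0.5595, -0.009, 0.2181]
ee_rot: [-0.002, 0.779, 0.628, -0.002]
force: [-0.9, 0.1, 0.4]
gripper_width: 0.0006
```

```bash
python3 -c "
from go import *
rel(-.118,-.092,.187)
for n in('side','top'):
    d=snap(n,'b')
    f=d['frame'][90:310,160:400];cv2.imwrite('pics/bz_%s.png'%n,cv2.resize(f,None,fx=2.7,fy=2.7,interpolation=cv2.INTER_CUBIC)[:,:,::-1])
"
```

```text
delta [0.0025 0.0026 0.0311] spin 0.01 m-pos [-0.1204 -0.0944] 0.2181 F [-0.93  0.07  0.45] w 0.0005921256972401157 t 1.975 tilt [-6.4e-03  1.0e-04 -1.0e+00]
```

View pics/bz_side.png

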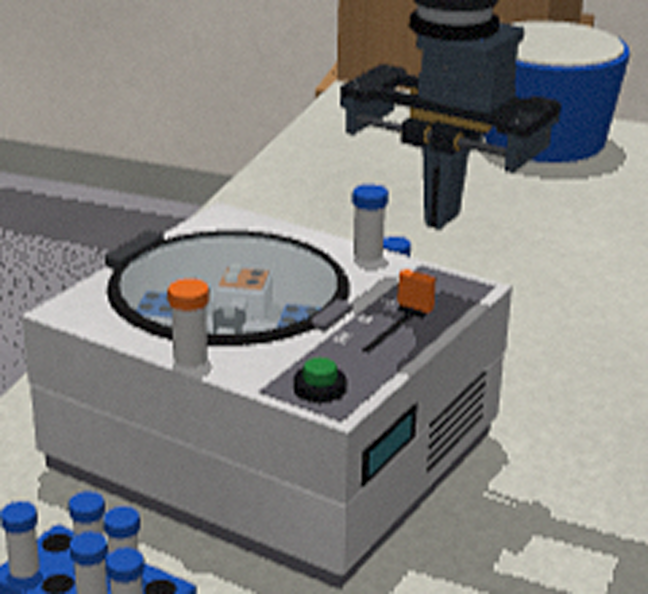

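View pics/bz_top.png

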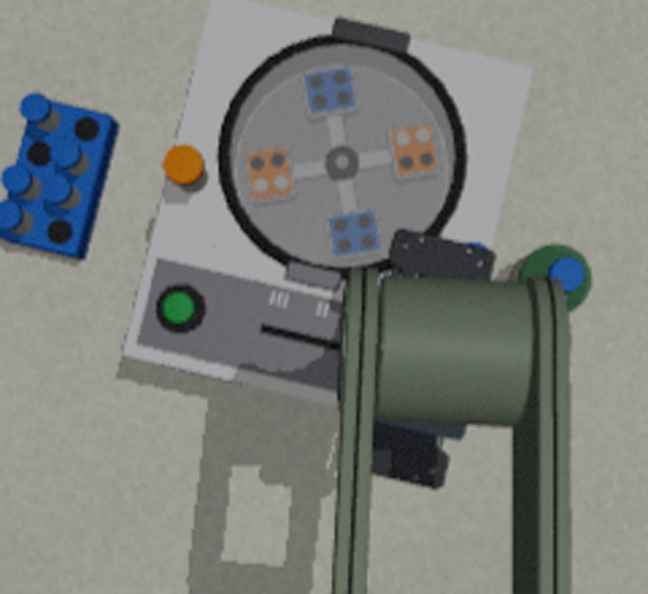

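The side view shows the closed fingertips above and to the -y side of the lever. The gripper body is higher than the blue pot's cap. I'll go down beside the lever.

>>> send_rows:
  targets:
    - {"delta_pos":[0,0,0.015],"spin":0,"gripper":-1}
    - {"delta_pos":[0,0,0.03],"spin":0,"gripper":-1}
    - {"delta_pos":[0,0,0.03],"spin":0,"gripper":-1}
    - {"delta_pos":[0,0,0.03],"spin":0,"gripper":-1}

```text
t: 2.58
ee_pos: [0.5615, -0.0093, 0.1908]
ee_rot: [0.0, 0.779, 0.627, 0.0]
force: [0.5, -0.4, -0.8]
gripper_width: 0.0001
```

```bash
python3 -c "
from go import *
rel(-.118,-.077,.19)
d=snap('side','c')
f=d['frame'][90:310,160:400];cv2.imwrite('pics/cz.png',cv2.resize(f,None,fx=2.7,fy=2.7,interpolation=cv2.INTER_CUBIC)[:,:,::-1])
"
```

```text
delta [0.0173 0.0004 0.0008] spin -0.02 m-pos [-0.1184 -0.0943] 0.1908 F [ 0.48 -0.39 -0.81] w 0.00014550841556880683 t 2.575 tilt [ 3.e-04 -0.e+00 -1.e+00]
```

View pics/cz.png

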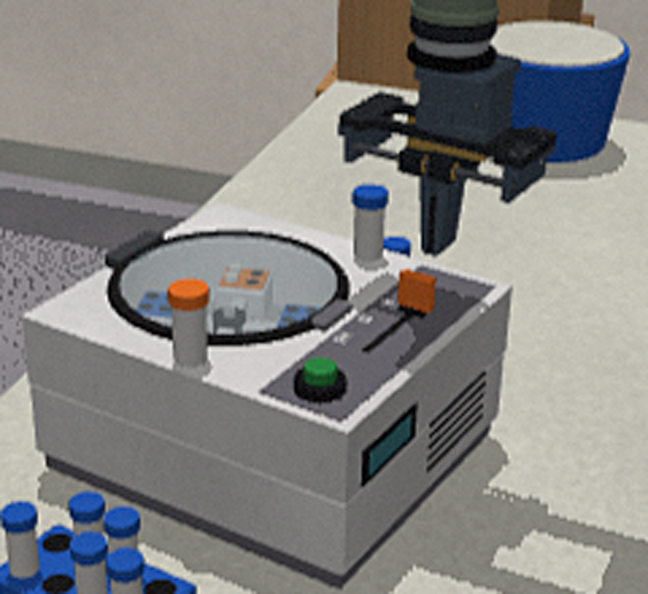

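The fingertip is beside the lever and the pots are untouched. Now I'll push through the first hump.

>>> send_rows:
  targets:
    - {"delta_pos":[0.008,0,0],"spin":0,"gripper":-1}
    - {"delta_pos":[0.016,0,0],"spin":0,"gripper":-1}
    - {"delta_pos":[0.022,0,0],"spin":0,"gripper":-1}
    - {"delta_pos":[0.028,0,0],"spin":0,"gripper":-1}
    - {"delta_pos":[0.028,0,0],"spin":0,"gripper":-1}

```text
t: 3.25
ee_pos: [0.5674, 0.0186, 0.1907]
ee_rot: [0.0, 0.778, 0.628, -0.0]
force: [-0.6, 0.6, 0.6]
gripper_width: 0.0004
```

```bash
python3 -c "
from go import *
rel(-.118,-.077+.04,.19)
d=snap('side','d')
f=d['frame'][90:310,160:400];cv2.imwrite('pics/dz.png',cv2.resize(f,None,fx=2.7,fy=2.7,interpolation=cv2.INTER_CUBIC)[:,:,::-1])
print(blobs(d,'o',(150,140,350,345))[0])
"
```

```text
delta [0.0288 0.0006 0.0007] spin 0.03 m-pos [-0.1186 -0.0658] 0.1907 F [-0.63  0.64  0.64] w 0.00044704344010557795 t 3.25 tilt [-0.e+00 -1.e-04 -1.e+00]
[([308, 190, 13, 16, 154], [313.7, 197.1]), ([222, 194, 15, 11, 121], [228.8, 198.5])]
```

View pics/dz.png

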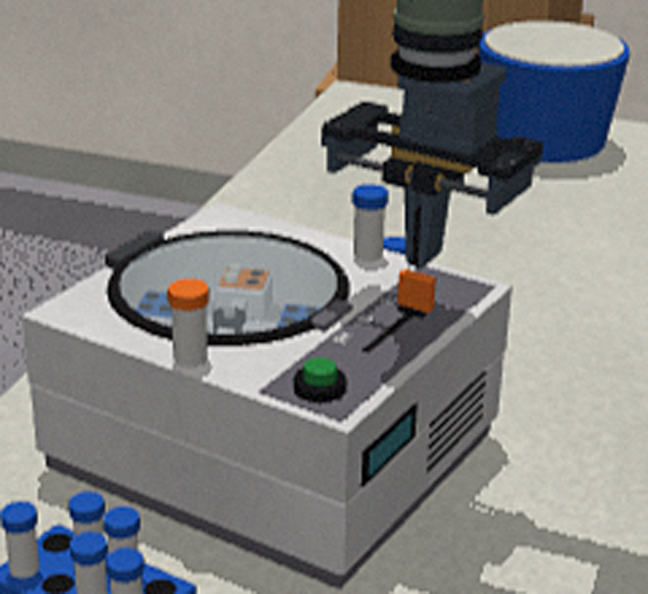

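No contact yet: the lever is still at its off pixel position (313.7,197), so the tip is narrower than I assumed. I'll continue in small steps until the force shows contact.

>>> send_rows:
  targets:
    - {"delta_pos":[0.004,0,0],"spin":0,"gripper":-1}
    - {"delta_pos":[0.007,0,0],"spin":0,"gripper":-1}
    - {"delta_pos":[0.007,0,0],"spin":0,"gripper":-1}

```text
t: 3.68
ee_pos: [0.5689, 0.0251, 0.1907]
ee_rot: [0.0, 0.779, 0.628, -0.0]
force: [0.3, -0.0, -0.2]
gripper_width: -0.0001
```

```bash
python3 -c "
from go import *
rel(-.118,-.077+.04,.19)
d=snap('side','e')
f=d['frame'][160:250,260:370];cv2.imwrite('pics/ez.png',cv2.resize(f,None,fx=6,fy=6,interpolation=cv2.INTER_CUBIC)[:,:,::-1])
print(blobs(d,'o',(150,140,350,345))[0])
"
```

```text
delta [0.0221 0.0005 0.0007] spin -0.0 m-pos [-0.1185 -0.0591] 0.1907 F [ 0.32 -0.   -0.19] w -0.00012201509063801028 t 3.675 tilt [ 1.e-04 -1.e-04 -1.e+00]
[([308, 190, 13, 16, 154], [313.7, 197.1]), ([222, 194, 15, 11, 122], [228.8, 198.4])]
```

View pics/ez.png

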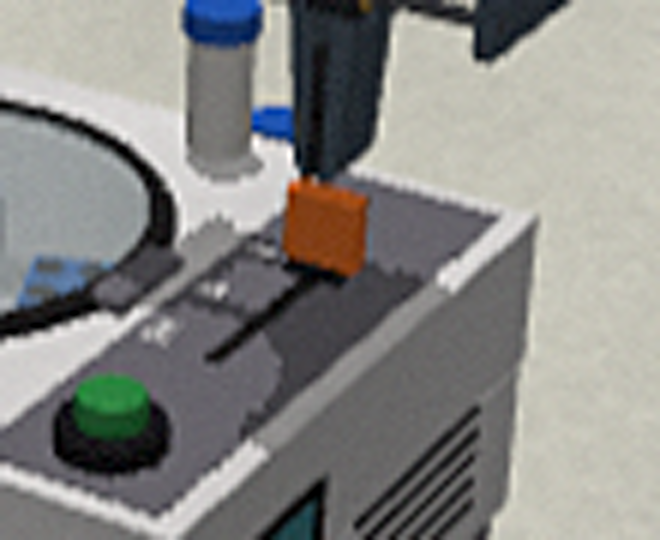

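```bash
python3 -c "
from go import *
z=np.load('pics/a_side.npz');S={k:z[k] for k in z};z=np.load('pics/a_top.npz');T={k:z[k] for k in z}
print('c exp',proj(S,np.array([.5615,-.0093,.1908])),'seen ~321,183')
print('b exp',proj(S,np.array([.5595,-.009,.2181])),'seen ~(322,173)')
print('now',proj(S,np.array([.5689,.0251,.1907])))
for y in(-.061,-.049):
  for zz in(.176,.208):
    for x in (-.135,-.101): print(y,zz,x,proj(S,np.r_[Rm@[x,y]+t,zz]))
f=np.load('pics/e_side.npz')['frame'][170:215,295:335];cv2.imwrite('pics/ezz.png',cv2.resize(f,None,fx=14,fy=13,interpolation=cv2.INTER_NEAREST)[:,:,::-1])
f=np.load('pics/c_side.npz')['frame'][150:215,295:335];cv2.imwrite('pics/czz.png',cv2.resize(f,None,fx=9,fy=9,interpolation=cv2.INTER_NEAREST)[:,:,::-1])
"
```

```text
c exp [321.03396799 190.36174373] seen ~321,183
b exp [322.44833519 180.67183754] seen ~(322,173)
now [314.32221794 195.82946937]
-0.061 0.176 -0.135 [320.31397904 202.61585485]
-0.061 0.176 -0.101 [308.15356261 198.96715387]
-0.061 0.208 -0.135 [321.1000522  190.94795861]
-0.061 0.208 -0.101 [308.77832924 187.39415017]
-0.049 0.176 -0.135 [317.99730778 204.56323966]
-0.049 0.176 -0.101 [305.77964012 200.86572412]
-0.049 0.208 -0.135 [318.75952209 192.83654909]
-0.049 0.208 -0.101 [306.37897567 189.23469652]
```

View pics/ezz.png

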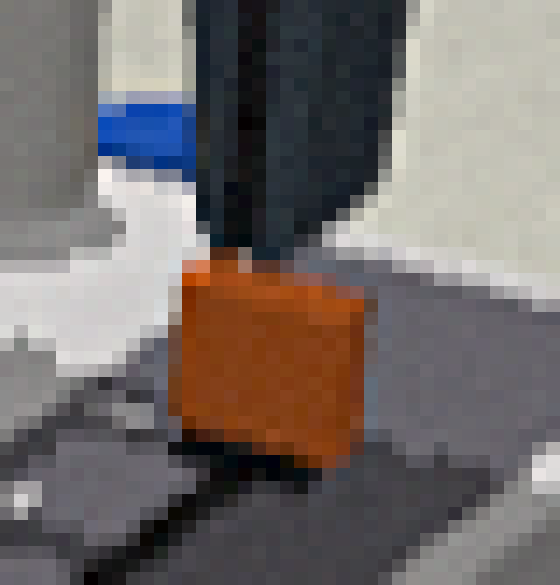

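View pics/czz.png

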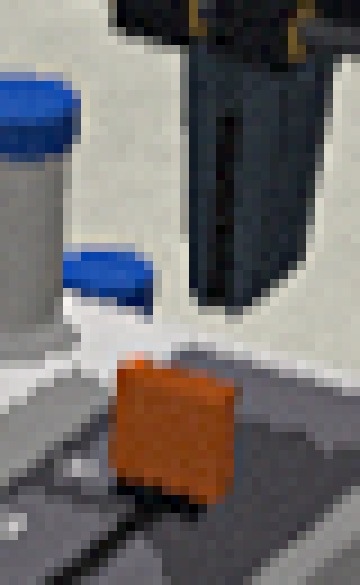

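```bash
python3 -c "
from go import *
z=np.load('pics/a_side.npz');S={k:z[k] for k in z}
p=np.array([.2247,-.5287,.187]);ty=np.array([.391,-.92,0])
for zz in(0,.02): print([proj(S,p+s*ty*.0455+[0,0,zz]).round(1) for s in(-1,0,1)])
z=np.load('pics/a_top.npz');T={k:z[k] for k in z}
for zz in(0,.02): print([proj(T,p+s*ty*.0455+[0,0,zz]).round(1) for s in(-1,0,1)])
f=S['frame'][20:170,420:560];cv2.imwrite('pics/a2.png',cv2.resize(f,None,fx=4,fy=4,interpolation=cv2.INTER_CUBIC)[:,:,::-1])
f=T['frame'][320:420,440:560];cv2.imwrite('pics/a3.png',cv2.resize(np.clip(f*2.0,0,255).astype('uint8'),None,fx=4,fy=4,interpolation=cv2.INTER_CUBIC)[:,:,::-1])
"
```

```text
[array([474.7, 145.2]), array([469.1, 139.7]), array([463.8, 134.5])]
[array([476.1, 139.1]), array([470.4, 133.7]), array([465. , 128.5])]
[array([513.2, 381.2]), array([531.3, 373.7]), array([549.2, 366.1])]
[array([518. , 384.3]), array([536.4, 376.6]), array([554.7, 369. ])]
```

View pics/a2.png

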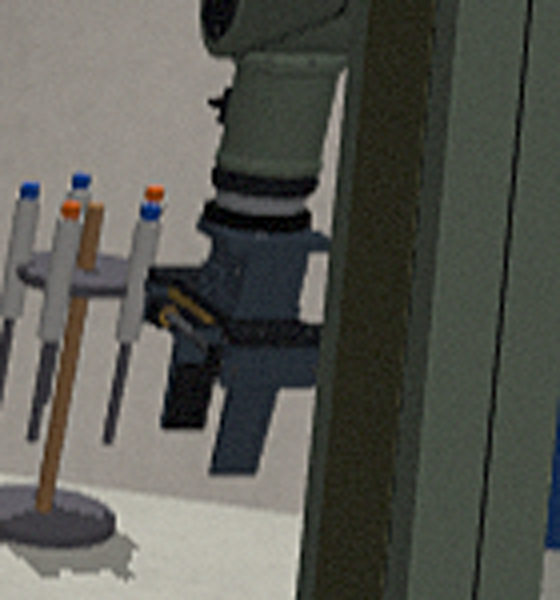

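View pics/a3.png

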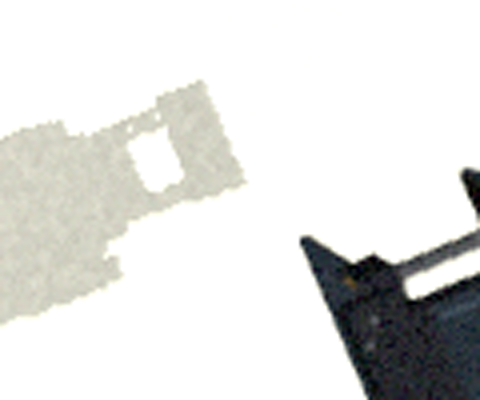

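The images disagree with the stated tool. At the start and in view c, the visible fingertips end 6–8 px above where the reported TCP projects, which is about 20 mm higher. At ee z = 0.190 the tips were therefore still about level with the lever's top. I'll lift, back off and turn 90° so the gripper body lies along the strip, away from the pots. Then I'll measure the tip height properly.

>>> send_rows:
  grip_force: 40
  targets:
    - {"delta_pos":[0,0,-0.04],"spin":0,"gripper":-1}
    - {"delta_pos":[-0.02,0,-0.06],"spin":-10,"gripper":-1}
    - {"delta_pos":[-0.04,0,-0.06],"spin":-20,"gripper":-1}
    - {"delta_pos":[-0.04,0,-0.06],"spin":-30,"gripper":-1}
    - {"delta_pos":[-0.04,0,-0.06],"spin":-40,"gripper":-1}
    - {"delta_pos":[-0.04,0,-0.06],"spin":-50,"gripper":-1}
    - {"delta_pos":[-0.04,0,-0.06],"spin":-60,"gripper":-1}
    - {"delta_pos":[-0.04,0,-0.06],"spin":-70,"gripper":-1}
    - {"delta_pos":[-0.04,0,-0.06],"spin":-80,"gripper":-1}
    - {"delta_pos":[-0.04,0,-0.06],"spin":-90,"gripper":-1}
    - {"delta_pos":[-0.04,0,-0.06],"spin":-90,"gripper":-1}
    - {"delta_pos":[-0.04,0,-0.06],"spin":-90,"gripper":-1}

```text
t: 5.22
ee_pos: [0.5603, -0.0142, 0.2508]
ee_rot: [0.0, 0.108, 0.994, -0.0]
force: [0.6, 0.4, 1.1]
gripper_width: 0.0006
```

```bash
cat > look.py <<'E'
from go import *
import sys
tag=sys.argv[1];x0,y0,w,h,s=map(int,sys.argv[2:7])
s0=ctrl.get_state();print('q',s0['qpos'].round(3))
d=snap('side',tag);print('tcp proj',proj(d,s0['ee_pos']),'+20mm',proj(d,s0['ee_pos']+[0,0,.02]))
f=d['frame'][y0:y0+h,x0:x0+w];cv2.imwrite(f'pics/{tag}z.png',cv2.resize(f,None,fx=s,fy=s,interpolation=cv2.INTER_NEAREST)[:,:,::-1])
print(blobs(d,'o',(150,140,350,345))[0])
E
python3 -c "
from go import *
rel(-.118,-.092,.19)"; python3 look.py f 280 90 100 120 5
```

```text
delta [-0.0005  0.0073  0.0608] spin 89.84 m-pos [-0.1186 -0.0993] 0.2508 F [0.62 0.45 1.06] w 0.0005640112992796784 t 5.225 tilt [ 0.e+00 -1.e-04 -1.e+00]
q [-0.046  0.264  1.486 -0.     1.392 -1.4  ]
tcp proj [323.53037679 167.70585744] +20mm [324.04510852 160.16653136]
[([308, 190, 13, 16, 150], [313.6, 197.0]), ([222, 194, 15, 11, 119], [228.8, 198.4])]
```

View pics/fz.png

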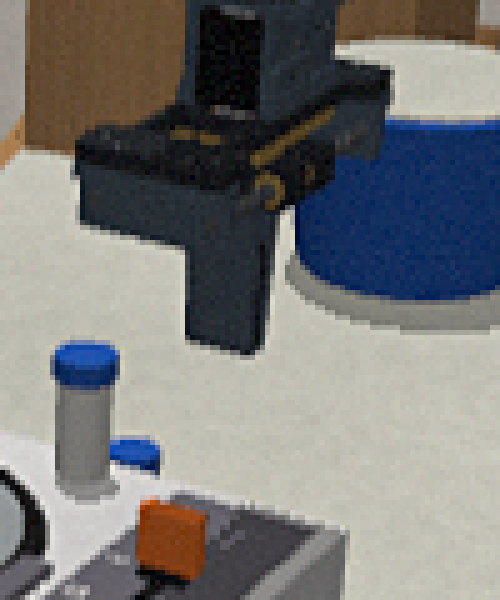

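The fingertip's front bottom edge is at about (324,159) and the reported TCP projects to (323.5,167.7). The real tip is therefore about 22–29 mm above the reported TCP. I'll go down to reported z ≈ 0.166 and check again.

>>> send_rows:
  targets:
    - {"delta_pos":[0,0,0.04],"spin":0,"gripper":-1}
    - {"delta_pos":[0,0,0.065],"spin":0,"gripper":-1}
    - {"delta_pos":[0,0,0.075],"spin":0,"gripper":-1}
    - {"delta_pos":[0,0,0.085],"spin":0,"gripper":-1}
    - {"delta_pos":[0,0,0.085],"spin":0,"gripper":-1}

```text
t: 5.9
ee_pos: [0.5604, -0.0142, 0.1657]
ee_rot: [-0.0, 0.107, 0.994, -0.0]
force: [0.4, 0.0, 0.3]
gripper_width: 0.0002
```

```bash
python3 -c "
from go import *
rel(-.118,-.075,.166)"; python3 look.py g 280 120 90 100 6
```

```text
delta [-0.0005  0.0243 -0.0003] spin 89.97 m-pos [-0.1185 -0.0993] 0.1657 F [0.36 0.02 0.34] w 0.00019604435540923208 t 5.9 tilt [-0.e+00 -1.e-04 -1.e+00]
q [-0.046  0.312  1.633 -0.     1.196 -1.402]
tcp proj [321.39205871 198.47885817] +20mm [321.87384805 191.41787634]
[([308, 190, 13, 16, 152], [313.7, 197.1]), ([222, 194, 15, 11, 121], [228.7, 198.4])]
```

View pics/gz.png

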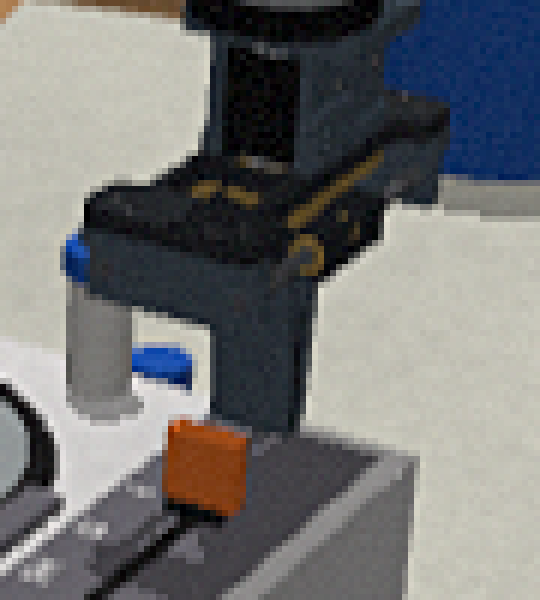

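Reported z is 0.1657, below the machine's top at 0.170, and there's no contact force. That confirms the fingers end short of the reported TCP. The tip is now below the lever's top, beside it at about (322,191), and clear of the blue pot. I'll push along tool +y.

>>> send_rows:
  targets:
    - {"delta_pos":[0,0.008,0],"spin":0,"gripper":-1}
    - {"delta_pos":[0,0.016,0],"spin":0,"gripper":-1}
    - {"delta_pos":[0,0.022,0],"spin":0,"gripper":-1}
    - {"delta_pos":[0,0.027,0],"spin":0,"gripper":-1}
    - {"delta_pos":[0,0.032,0],"spin":0,"gripper":-1}

```text
t: 6.58
ee_pos: [0.5668, 0.0157, 0.1658]
ee_rot: [-0.0, 0.106, 0.994, -0.002]
force: [-1.6, -7.0, 1.9]
gripper_width: 0.0002
```

```bash
python3 -c "
from go import *
rel(-.118,-.075,.166)"; python3 look.py h 280 120 90 100 6
```

```text
delta [-0.0005 -0.0062 -0.0001] spin 90.04 m-pos [-0.1185 -0.0688] 0.1658 F [-1.59 -7.03  1.9 ] w 0.00018508476271161293 t 6.575 tilt [-8.0e-04 -4.1e-03 -1.0e+00]
q [ 0.01   0.322  1.618 -0.004  1.203 -1.346]
tcp proj [315.65994484 203.22939509] +20mm [316.10588816 196.07951124]
[([307, 190, 14, 15, 160], [313.2, 197.0]), ([222, 194, 15, 11, 120], [228.8, 198.4])]
```

View pics/hz.png

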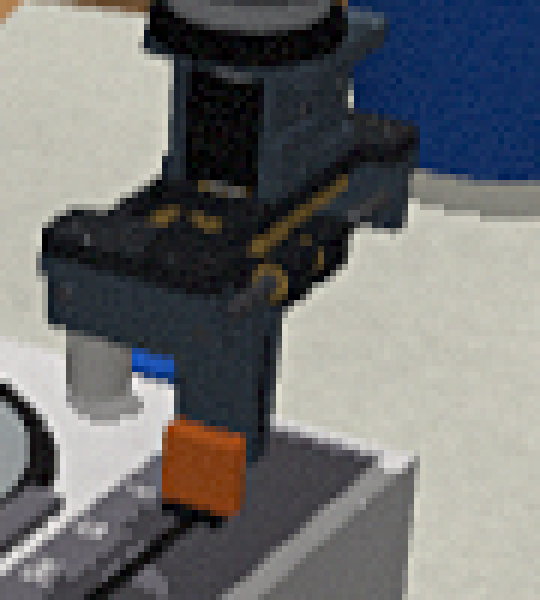

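Contact: about 7 N against the push, and the lever has just started to move. I'll continue to the slow position.

>>> send_rows:
  targets:
    - {"delta_pos":[0,0.006,0],"spin":0,"gripper":-1}
    - {"delta_pos":[0,0.012,0],"spin":0,"gripper":-1}
    - {"delta_pos":[0,0.018,0],"spin":0,"gripper":-1}
    - {"delta_pos":[0,0.024,0],"spin":0,"gripper":-1}
    - {"delta_pos":[0,0.03,0],"spin":0,"gripper":-1}
    - {"delta_pos":[0,0.035,0],"spin":0,"gripper":-1}
    - {"delta_pos":[0,0.035,0],"spin":0,"gripper":-1}

```text
t: 7.5
ee_pos: [0.5746, 0.0519, 0.1656]
ee_rot: [-0.0, 0.107, 0.994, 0.0]
force: [0.4, -0.1, -0.2]
gripper_width: 0.0
```

```bash
python3 -c "
from go import *
rel(-.118,.009,.166)"; python3 look.py i 260 130 100 100 6
```

```text
delta [-0.0006  0.0407 -0.0003] spin 90.03 m-pos [-0.1186 -0.0317] 0.1656 F [ 0.39 -0.11 -0.19] w 4.137021630001966e-06 t 7.5 tilt [-0.e+00  2.e-04 -1.e+00]
q [ 0.07   0.337  1.596  0.     1.209 -1.287]
tcp proj [308.41160537 209.33798885] +20mm [308.80994594 202.07924007]
[([222, 194, 15, 11, 124], [228.9, 198.5]), ([299, 196, 14, 16, 167], [305.8, 203.4])]
```

View pics/iz.png

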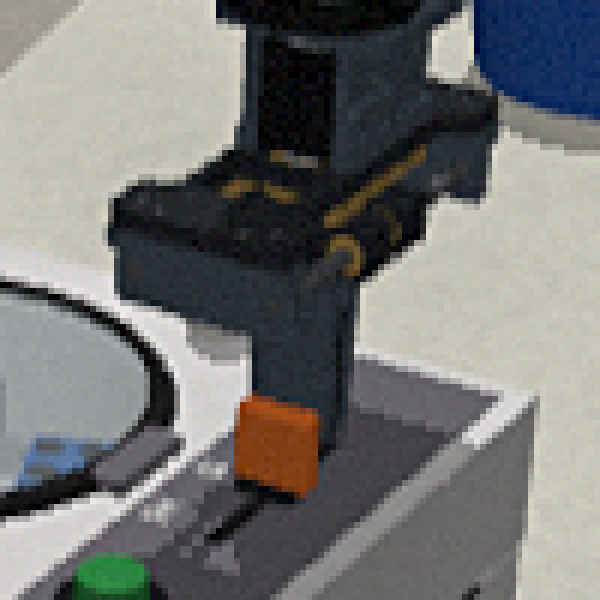

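The lever has clicked into slow: it moved from (313.7,197) to (305.8,203.4) beside the two bars, and the force is back to zero. Next is the push to fast.

>>> send_rows:
  targets:
    - {"delta_pos":[0,0.006,0],"spin":0,"gripper":-1}
    - {"delta_pos":[0,0.012,0],"spin":0,"gripper":-1}
    - {"delta_pos":[0,0.018,0],"spin":0,"gripper":-1}
    - {"delta_pos":[0,0.024,0],"spin":0,"gripper":-1}
    - {"delta_pos":[0,0.03,0],"spin":0,"gripper":-1}
    - {"delta_pos":[0,0.036,0],"spin":0,"gripper":-1}
    - {"delta_pos":[0,0.039,0],"spin":0,"gripper":-1}
    - {"delta_pos":[0,0.039,0],"spin":0,"gripper":-1}

```text
t: 8.55
ee_pos: [0.5829, 0.0898, 0.1657]
ee_rot: [0.0, 0.107, 0.994, 0.0]
force: [-0.1, 0.4, -0.8]
gripper_width: 0.0001
```

```bash
python3 -c "
from go import *
rel(-.118,.009,.166)
z=np.load('pics/a_side.npz');S={k:z[k] for k in z}
p=lambda y:proj(S,np.r_[Rm@[-.118,y+.006]+t,.192])
print('exp shift slow,fast',p(-.015)-p(-.055),p(.025)-p(-.055))"; python3 look.py j 250 130 100 100 6
```

```text
delta [-0.0005  0.0018 -0.0003] spin 90.01 m-pos [-0.1185  0.0072] 0.1657 F [-0.09  0.41 -0.84] w 0.00012053773146129641 t 8.55 tilt [ 1.e-04  1.e-04 -1.e+00]
exp shift slow,fast [-8.10677725  6.51153213] [-16.61485783  13.34539943]
q [ 0.133  0.357  1.565  0.     1.219 -1.224]
tcp proj [300.44094758 215.91988986] +20mm [300.78407278 208.54308407]
[([222, 194, 15, 11, 124], [228.8, 198.5]), ([291, 203, 14, 16, 172], [296.9, 210.0])]
```

View pics/jz.png

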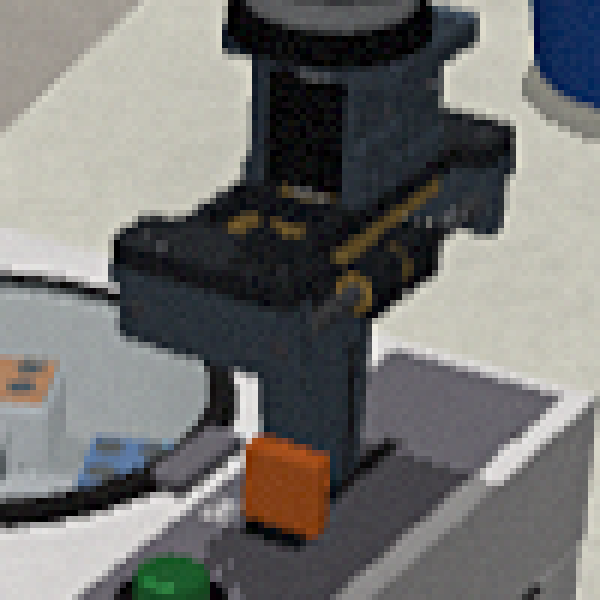

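The lever has moved (-16.8,+12.9) px, and (-16.6,+13.3) is expected for fast. I'll confirm the end stop with a small nudge.

>>> send_rows:
  targets:
    - {"delta_pos":[0,0.002,0],"spin":0,"gripper":-1}
    - {"delta_pos":[0,0.004,0],"spin":0,"gripper":-1}
    - {"delta_pos":[0,0.004,0],"spin":0,"gripper":-1}

```text
t: 8.98
ee_pos: [0.5835, 0.0922, 0.1658]
ee_rot: [-0.0, 0.107, 0.994, -0.001]
force: [-0.6, -4.5, 1.3]
gripper_width: 0.0005
```

```bash
python3 -c "
from go import *
rel(-.118,.009,.166)";python3 look.py k 250 130 100 100 6
```

```text
delta [-0.0005 -0.0006 -0.0002] spin 89.99 m-pos [-0.1185  0.0096] 0.1658 F [-0.62 -4.47  1.25] w 0.0005491606660613555 t 8.975 tilt [-5.0e-04 -2.2e-03 -1.0e+00]
q [ 0.139  0.359  1.562 -0.002  1.221 -1.217]
tcp proj [299.92405272 216.31021814] +20mm [300.26348988 208.9256402 ]
[([222, 194, 15, 11, 123], [228.8, 198.5]), ([291, 203, 14, 16, 176], [297.1, 210.1])]
```

The end stop is confirmed: 4.5 N of reaction and the lever stayed put at (297,210). I'll back off, lift, move over the button and come down to just above it.

>>> send_rows:
  targets:
    - {"delta_pos":[0,-0.015,0],"spin":0,"gripper":-1}
    - {"delta_pos":[0,-0.015,0],"spin":0,"gripper":-1}
    - {"delta_pos":[0,-0.015,-0.05],"spin":0,"gripper":-1}
    - {"delta_pos":[0,-0.015,-0.07],"spin":0,"gripper":-1}
    - {"delta_pos":[0,-0.015,-0.07],"spin":0,"gripper":-1}
    - {"delta_pos":[0,0.04,-0.07],"spin":0,"gripper":-1}
    - {"delta_pos":[0,0.0985,-0.07],"spin":0,"gripper":-1}
    - {"delta_pos":[0,0.0985,-0.07],"spin":0,"gripper":-1}
    - {"delta_pos":[0,0.0985,-0.04],"spin":0,"gripper":-1}
    - {"delta_pos":[0,0.0985,-0.015],"spin":0,"gripper":-1}
    - {"delta_pos":[0,0.0985,-0.015],"spin":0,"gripper":-1}

```text
t: 10.4
ee_pos: [0.6026, 0.1882, 0.1776]
ee_rot: [-0.003, 0.107, 0.994, -0.001]
force: [0.5, -0.1, 0.4]
gripper_width: 0.0005
```

```bash
python3 -c "
from go import *
rel(-.118,.108,.166)";python3 look.py l 220 150 110 100 6
```

```text
delta [-0.0023  0.0006  0.0116] spin 89.95 m-pos [-0.1202  0.1074] 0.1776 F [ 0.46 -0.14  0.42] w 0.00045486850075745713 t 10.4 tilt [-0.0065 -0.0021 -1.    ]
q [ 0.285  0.419  1.437 -0.     1.292 -1.071]
tcp proj [278.82508881 230.17039225] +20mm [279.00491427 222.39215851]
[([222, 194, 15, 11, 125], [228.8, 198.5]), ([291, 203, 14, 16, 170], [297.0, 210.2])]
```

View pics/lz.png

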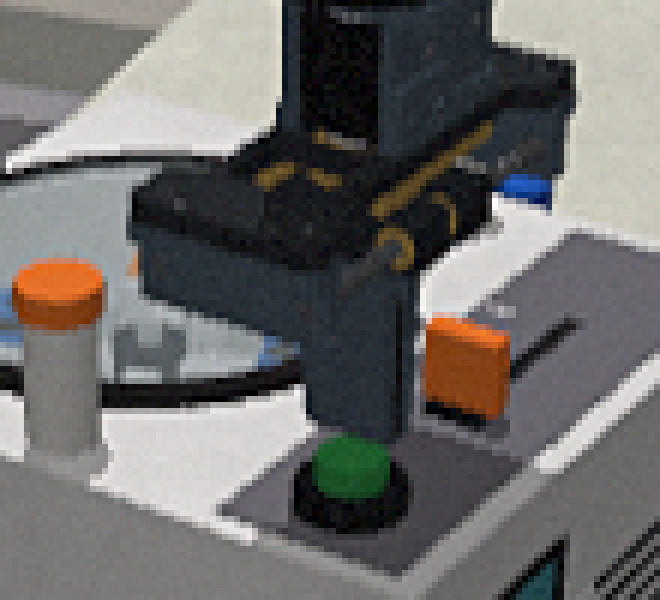

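The fingertip sits about 10 mm above the green button, and the lever is still at (297,210). I'll press in small steps.

>>> send_rows:
  targets:
    - {"delta_pos":[0,0.003,0],"spin":0,"gripper":-1}
    - {"delta_pos":[0,0.003,0.004],"spin":0,"gripper":-1}
    - {"delta_pos":[0,0.003,0.008],"spin":0,"gripper":-1}
    - {"delta_pos":[0,0.003,0.012],"spin":0,"gripper":-1}
    - {"delta_pos":[0,0.003,0.012],"spin":0,"gripper":-1}

```text
t: 11.08
ee_pos: [0.6051, 0.1924, 0.1684]
ee_rot: [-0.0, 0.107, 0.994, -0.0]
force: [-0.6, 0.2, 0.2]
gripper_width: 0.0004
```

```bash
python3 -c "
from go import *
rel(-.118,.108,.166)";python3 look.py m 220 150 110 100 6
```

```text
delta [-0.0007 -0.0041  0.0024] spin 89.99 m-pos [-0.1187  0.1121] 0.1684 F [-0.62  0.22  0.24] w 0.00039030353284337646 t 11.075 tilt [-5.e-04 -2.e-04 -1.e+00]
q [ 0.29   0.426  1.448 -0.     1.267 -1.067]
tcp proj [277.01829601 234.41454869] +20mm [277.18217357 226.685265  ]
[([222, 194, 15, 11, 124], [228.8, 198.5]), ([291, 203, 14, 16, 171], [297.0, 210.2])]
```

View pics/mz.png

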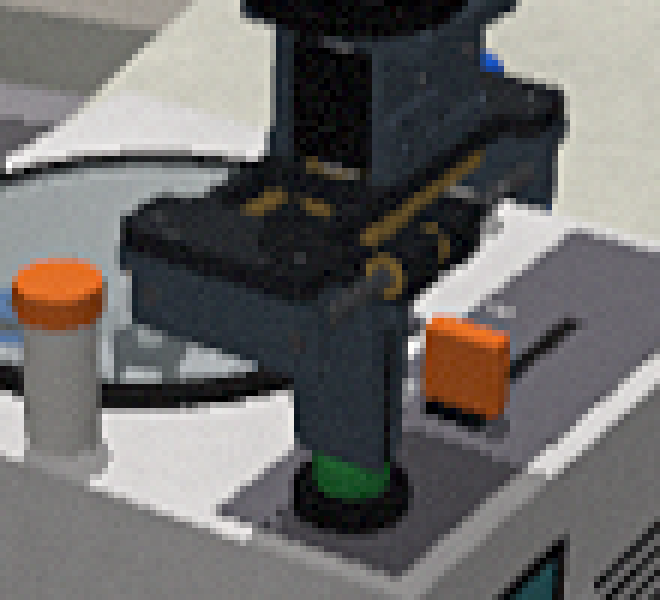

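The tip is now nearly touching the button, which it covers at about (278,226). I'll go further down.

>>> send_rows:
  targets:
    - {"delta_pos":[0,-0.001,0.003],"spin":0,"gripper":-1}
    - {"delta_pos":[0,-0.001,0.006],"spin":0,"gripper":-1}
    - {"delta_pos":[0,-0.001,0.006],"spin":0,"gripper":-1}

```text
t: 11.5
ee_pos: [0.6054, 0.1919, 0.1631]
ee_rot: [0.001, 0.107, 0.994, 0.0]
force: [0.0, 0.4, 3.4]
gripper_width: 0.0004
```

>>> send_rows:
  targets:
    - {"delta_pos":[0,0,0.003],"spin":0,"gripper":-1}
    - {"delta_pos":[0,0,0.005],"spin":0,"gripper":-1}
    - {"delta_pos":[0,0,0.005],"spin":0,"gripper":-1}

```text
t: 11.88
ee_pos: [0.6055, 0.1919, 0.16]
ee_rot: [0.001, 0.107, 0.994, 0.001]
force: [-2.2, 0.7, 10.8]
gripper_width: 0.0003
```

```bash
python3 -c "
from go import *
rel(-.118,.108,.166)";python3 look.py n 220 150 110 100 6
```

```text
delta [-0.0002 -0.0036 -0.006 ] spin 89.99 m-pos [-0.1181  0.1116] 0.16 F [-2.15  0.69 10.76] w 0.00034385211550053195 t 11.875 tilt [ 0.0026  0.0011 -1.    ]
q [ 0.289  0.43   1.464  0.     1.245 -1.068]
tcp proj [276.86947507 237.46794984] +20mm [277.03138841 229.79706356]
[([222, 194, 15, 11, 127], [228.9, 198.6]), ([291, 203, 14, 16, 171], [297.0, 210.2])]
```

View pics/nz.png

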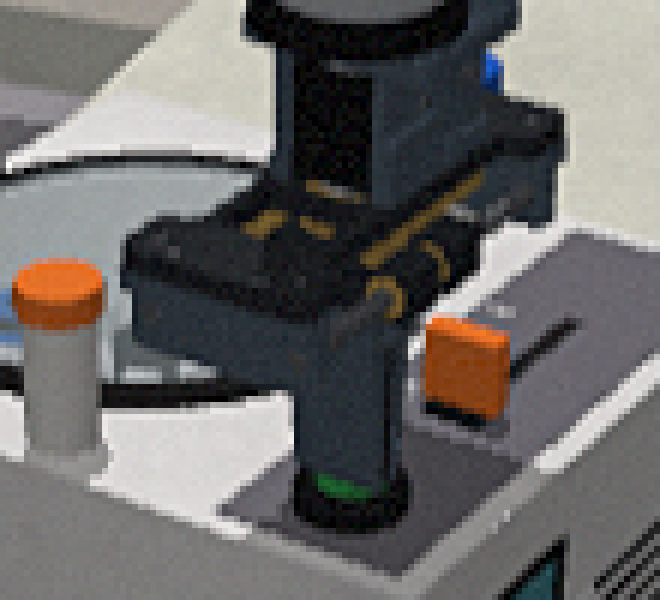

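10.8 N suggests the button has bottomed out. I'll press slightly harder to check it doesn't go further.

>>> send_rows:
  targets:
    - {"delta_pos":[0,0,0.002],"spin":0,"gripper":-1}
    - {"delta_pos":[0,0,0.003],"spin":0,"gripper":-1}
    - {"delta_pos":[0,0,0.003],"spin":0,"gripper":-1}

```text
t: 12.3
ee_pos: [0.6056, 0.1919, 0.1598]
ee_rot: [0.002, 0.107, 0.994, 0.001]
force: [-5.9, -0.2, 22.6]
gripper_width: 0.0006
```

```bash
python3 -c "
from go import *
rel(-.118,.108,.166)";python3 look.py o 255 205 50 45 13
```

```text
delta [-0.0001 -0.0037 -0.0062] spin 89.98 m-pos [-0.118   0.1117] 0.1598 F [-5.86 -0.15 22.63] w 0.000587016592935365 t 12.3 tilt [ 0.0046  0.0017 -1.    ]
q [ 0.289  0.429  1.466  0.     1.241 -1.068]
tcp proj [276.81571235 237.54376537] +20mm [276.97714226 229.87444467]
[([222, 194, 15, 11, 127], [228.9, 198.6]), ([291, 203, 14, 16, 172], [297.0, 210.2])]
```

View pics/oz.png

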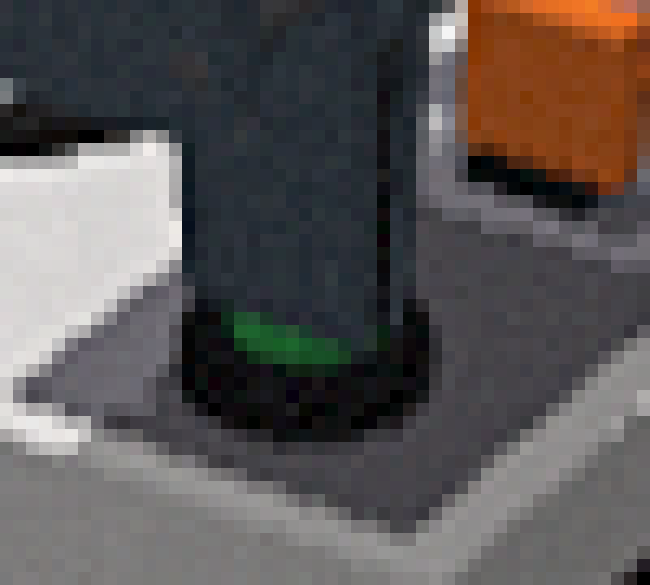

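It hit a hard stop: force rose to 22.6 N with only 0.2 mm more travel, and the button's top is flush in its housing. I'll release in small steps to measure the actual stroke.

>>> send_rows:
  targets:
    - {"delta_pos":[0,0,-0.003],"spin":0,"gripper":-1}
    - {"delta_pos":[0,0,-0.005],"spin":0,"gripper":-1}
    - {"delta_pos":[0,0,-0.005],"spin":0,"gripper":-1}

```text
t: 12.72
ee_pos: [0.6054, 0.1919, 0.1601]
ee_rot: [0.001, 0.107, 0.994, 0.0]
force: [1.0, 2.1, 5.4]
gripper_width: 0.0003
```

>>> send_rows:
  targets:
    - {"delta_pos":[0,0,-0.002],"spin":0,"gripper":-1}
    - {"delta_pos":[0,0,-0.002],"spin":0,"gripper":-1}

```text
t: 12.98
ee_pos: [0.6054, 0.1918, 0.1617]
ee_rot: [0.0, 0.107, 0.994, 0.0]
force: [1.5, 2.6, 4.7]
gripper_width: 0.0004
```

>>> send_rows:
  targets:
    - {"delta_pos":[0,0,-0.0015],"spin":0,"gripper":-1}
    - {"delta_pos":[0,0,-0.0015],"spin":0,"gripper":-1}

```text
t: 13.22
ee_pos: [0.6052, 0.1915, 0.1631]
ee_rot: [0.0, 0.107, 0.994, -0.0]
force: [2.0, 1.7, 3.7]
gripper_width: 0.0005
```

>>> send_rows:
  targets:
    - {"delta_pos":[0,0,-0.0015],"spin":0,"gripper":-1}
    - {"delta_pos":[0,0,-0.0015],"spin":0,"gripper":-1}

```text
t: 13.48
ee_pos: [0.6049, 0.1912, 0.1646]
ee_rot: [-0.0, 0.107, 0.994, -0.0]
force: [0.6, 0.9, 1.8]
gripper_width: 0.0002
```

>>> send_rows:
  targets:
    - {"delta_pos":[0,0,-0.0015],"spin":0,"gripper":-1}
    - {"delta_pos":[0,0,-0.0015],"spin":0,"gripper":-1}

```text
t: 13.72
ee_pos: [0.6049, 0.1912, 0.1661]
ee_rot: [-0.0, 0.107, 0.994, -0.0]
force: [0.1, 0.2, 2.1]
gripper_width: 0.0006
```

>>> send_rows:
  targets:
    - {"delta_pos":[0,0,-0.0007],"spin":0,"gripper":-1}
    - {"delta_pos":[0,0,-0.0007],"spin":0,"gripper":-1}

```text
t: 13.98
ee_pos: [0.6049, 0.1912, 0.1668]
ee_rot: [-0.0, 0.107, 0.994, -0.0]
force: [1.0, 0.7, 2.3]
gripper_width: 0.0006
```

>>> send_rows:
  targets:
    - {"delta_pos":[0,0,-0.0007],"spin":0,"gripper":-1}
    - {"delta_pos":[0,0,-0.0007],"spin":0,"gripper":-1}

```text
t: 14.22
ee_pos: [0.6049, 0.1912, 0.1675]
ee_rot: [-0.0, 0.107, 0.994, -0.0]
force: [0.8, -0.4, 1.6]
gripper_width: 0.0004
```

>>> send_rows:
  targets:
    - {"delta_pos":[0,0,-0.0007],"spin":0,"gripper":-1}
    - {"delta_pos":[0,0,-0.0007],"spin":0,"gripper":-1}

```text
t: 14.48
ee_pos: [0.6047, 0.1914, 0.1681]
ee_rot: [-0.0, 0.107, 0.994, -0.0]
force: [0.2, 0.0, 1.3]
gripper_width: 0.0006
```

>>> send_rows:
  targets:
    - {"delta_pos":[0,0,-0.002],"spin":0,"gripper":-1}
    - {"delta_pos":[0,0,-0.002],"spin":0,"gripper":-1}

```text
t: 14.72
ee_pos: [0.6049, 0.1916, 0.1703]
ee_rot: [-0.0, 0.107, 0.994, 0.0]
force: [0.4, 0.0, 0.1]
gripper_width: 0.0004
```

Contact lasted from z = 0.160 to about 0.168, which is the full 8 mm stroke, and the force at the bottom while releasing was about 5 N as specified. I'll lift clear and do the final check.

>>> send_rows:
  targets:
    - {"delta_pos":[0,0,-0.04],"spin":0,"gripper":-1}
    - {"delta_pos":[0,0,-0.09],"spin":0,"gripper":-1}
    - {"delta_pos":[0,0,-0.13],"spin":0,"gripper":-1}
    - {"delta_pos":[0.06,0,-0.13],"spin":0,"gripper":-1}
    - {"delta_pos":[0.12,0,-0.13],"spin":0,"gripper":-1}
    - {"delta_pos":[0.16,0,-0.13],"spin":0,"gripper":-1}
    - {"delta_pos":[0.16,0,-0.13],"spin":0,"gripper":-1}
    - {"delta_pos":[0.16,0,-0.13],"spin":0,"gripper":-1}

```text
t: 15.72
ee_pos: [0.4493, 0.2256, 0.3005]
ee_rot: [0.0, 0.107, 0.994, 0.0]
force: [0.8, -0.8, -0.1]
gripper_width: 0.0003
```

Run:
```python
from go import *
for n in('top','side'):
    d=snap(n,'z')
    for k in 'ogb': print(n,k,[c for s,c in blobs(d,k,(150,80,400,260) if n=='top' else (150,140,350,345))[0]])
    if n=='top':
        for u,v,in [b[1] for b in blobs(d,'o',(280,160,400,260))[0]]+[b[1] for b in blobs(d,'o',(240,200,300,260))[0]]:
            print(Rm.T@(onz(d,u,v,.206)[:2]-t))
s=ctrl.get_state();print(s['t'],s['force'])
```

```text
top o [[227.3, 150.5], [259.4, 211.5]]
top g [[225.6, 203.5]]
top b [[178.9, 155.2], [334.3, 186.7], [369.5, 191.1]]
[-0.11822716  0.02499328]
side o [[228.8, 198.4], [296.8, 210.2]]
side g [[278.2, 227.3]]
side b [[296.7, 162.5], [306.5, 180.1], [191.5, 277.4], [166.3, 281.1], [204.5, 283.1], [194.6, 314.7]]
15.825 [ 0.97993395  0.0523161  -0.37718633]
```

View pics/z_side.png

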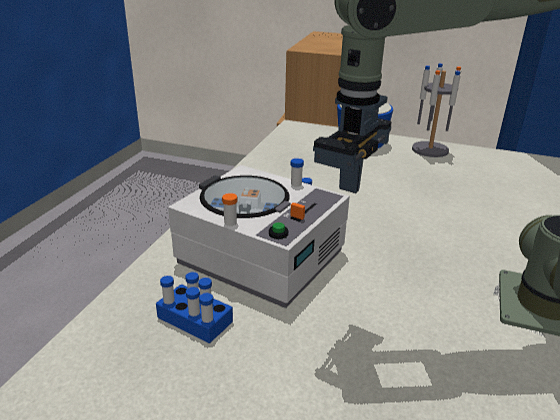

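View pics/z_top.png

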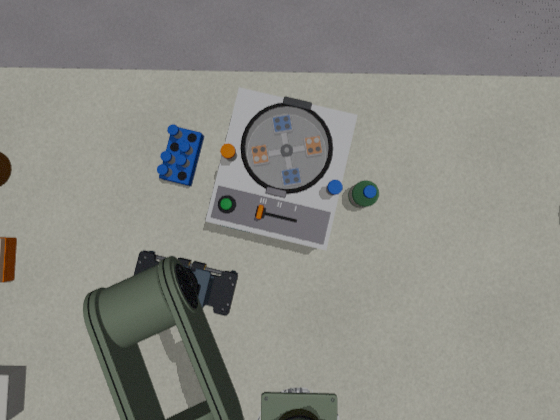

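The lever is now at (259,211) in the top view, which is machine y = +25.0 mm, the fast position. The button is back up at (226,203.5). The pots, rack and bottle are at the same pixels as at the start, and the arm is clear of everything.

```bash
python3 -c "
from rig import ctrl
print(ctrl.close_job())"
```

```text
the job is handed in; nothing more can be done
None
```

I pushed the speed lever from off, through slow, to the fast end stop. After that I pressed the start button fully down once, let it come back up, and handed the job in at about 16 s.

**Last checks:**
- **Lever:** it measured machine x = -118.2 mm, y = +25.0 mm, which is fast. A small extra nudge met about 4.5 N and the lever did not move.
- **Button:** at the bottom it met a hard stop, where force rose to 22.6 N with about 0.2 mm more travel. Contact during release lasted about 8 mm, the full stroke. It is back at its starting position in both views.
- **Pots, rack and bottle:** their marks are within about 1 px of where they started, mostly within 0.2 px. The arm stood clear with no contact force.

**What disagreed:** in the pictures the fingertips ended about 20 mm above the reported TCP. Because of that, my first approach passed at the height of the lever's top and never touched it. I noticed this in the pictures, turned the gripper 90° to keep its body away from the pots, and worked about 25 mm lower by contact force and pictures.

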